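Turn a base plate over against the bench fence

ROBOT

A 6-joint arm with a two-finger parallel gripper is mounted at the origin on the work surface. World frame = base frame: x ahead of the robot, y to its left, z up, the work surface at z = 0. Lengths are in mm, angles in rad, forces in N, time in s.
With the tool pointing down it reaches from about 300 to 850 mm from the base axis. Payload 4.2 kg.
Tool frame: the origin (TCP) lies at the very end of the fingers, on their centre line; the grasp point (between the pads) lies 19 mm behind it; z points along the fingers, y is the line along which they close (so a half turn about z gives the same grasp; the last joint's range is limited). The gripper opens to 91 mm and grips with 3 to 60 N. Pads are 32 mm wide; open, the fingers measure 118 mm over their backs; the gripper's body (76 mm by 178 mm) begins 60 mm behind the grasp point.
Start: joints at [1.094, 0.32, 1.565, -0, 1.257, -0.02], TCP at [253.625, 516.06, 213.976] pointing down, gripper open.
Joint ranges: [-3.11, 3.11], [-0.84, 2.01], [0.21, 2.61], [-1.34, 4.49], [0.05, 2.63], [-2.56, 2.56]. Speed limits (rad/s): [2.57, 2.57, 3.14, 3.14, 3.14, 3.14].

INTERFACE

Orientations are given as a unit quaternion [w, x, y, z].
In Python, from station import r gives the robot as it stands.
- The arm moves only by the tool servo_tool, never from a script. Its argument "series" is one flat list of numbers, 7 for each row, row after row: the shift along the world's x, y, z in m, then the turn, a rotation vector about the world's x, y, z in rad, then the opening in per cent of the stroke, from 0 (shut) to 100 (fully open). A call has 1 to 5 rows; each row shifts and turns the commanded pose from where the row before left it; what a row does not reach is not made up. A row lasts 1/8 s, in which the tool goes at most 62.5 mm and 10.7 degrees, less where a joint would pass 70% of its speed; a pose out of reach is approached as far as the arm can. A call is refused whole if a number of a shift passes 0.0625 or a number of a turn 0.188, either way. A call with a gripper value outside its range is refused whole. The fingers move at their own pace and stop on an object; the grip force is fixed at half the most. Time passes only in rows, so rows that do not move let the fingers close. It gives the time, the measured TCP pose, the force and the opening at its end, in the units of the state.
- r.get_state(): the state, without advancing time (a new reading comes with each control period).
- r.grab_frame(name): name is "scene" or "top" or "wrist"; returns a dict with "image" (480x640x3 uint8, red, green, blue), "camera_matrix" (3x3 intrinsics, pixels), "rvec" (rotation vector, rad) and "tvec" (3), from world to camera coordinates, as OpenCV has them. Camera axes: x right, y down, z forward; pixel columns grow to the right and rows downward; lengths in mm; the calibration is good to about 2 mm. A picture is of the moment at which its call begins. There is no depth.
- r.hand_in(): hands the job in, once; it reports no verdict.
The state is a dict: "time": time; "joint_pos": joint angles; "qvel": joint speeds; "effort": joint torques, N m; "tcp_pos": TCP position; "orientation": TCP orientation; "force": force on the tool from outside, world axes, zero at the start; "ft_torque": the same for the moment, N m; "finger_gap": finger opening in mm.
Only numpy, scipy, OpenCV 4.12 (cv2) and the standard library are available. Lean on these libraries where they do the work, as an engineer would, in place of code of your own. Each camera call takes 0.05 s, during which the arm holds its last target. There are 200 camera calls.

TASK

Turn the steel base plate over without picking it up: with the fingertips, push its near edge towards the fence so that the plate climbs the fence's curved foot and stands leaning against it, then reach over from behind the fence and push the plate's top edge back towards you, so that it drops over. Leave it lying flat on the bench in front of the fence with its bright ground face up. Do not pinch, lift or ram the plate, and leave everything else on the bench where it is.

Things in the scene. Friction and masses are not known exactly. Their poses are not given: they have to be found in the camera images.
- plate: steel base plate 110 (its x) x 80 (its y) x 8 mm, about 0.5 kg, four black bolt holes, lying flat in front of the fence, up to 0.2 rad out of square. Origin: centre of the bright ground face, underneath at the start (height 0); z points through the thickness to the dark face, up at the start; x roughly to the fence. Turned over, z points down and the origin is 8 mm above the bench
- plate_near (a point): middle of the plate's near 80 mm edge (the edge to push first), 55 mm from its centre along -x, half-way through the thickness. Pushed level, low down, with the fingertips about 2 mm above the bench it climbs with 5 to 10 N; pressed downward as well it jams
- plate_far (a point): middle of the plate's far 80 mm edge (the one that climbs the fence), 55 mm from its centre along +x, half-way through the thickness
- fence: fixed steel fence, 170 mm long (its y), 70 mm high, 5 mm thick. Origin on the bench below the front of its top edge, at mid-length; x points away from the plate, z up. Its front is a polished curved foot: in (x, z) mm (-34, 0), (-18, 16), (-8, 34), (-2, 55), (0, 70). Behind it a 4 mm thick flange reaches x = +62 mm, with gussets 40 mm high at y = -70 and +70 mm, up to x = +32 mm
- fence_toe (a point): toe of the fence's curved foot (fence x = -34 mm), on the bench, mid-length. With its near edge pushed up to the toe the plate leans about 63 degrees from the bench and stays there by itself; below about 50 degrees it may slide back
- fence_top (a point): middle of the fence's top edge, 70 mm above the bench. The plate leaning with its near edge at the toe stands about 30 mm above this edge, so a fingertip can reach over and get behind it
- hammer: bystander: hammer lying down, about 300 mm long, left part of the bench
- offcut: bystander: square steel offcut 90 x 25 x 25 mm, to the left or right of the work in front of the fence
- strip: bystander: thin steel strip 150 x 30 x 5 mm, lying to the left or right of the work in front of the fence
- tin: bystander: open tin cup, 74 mm across, 85 mm high, just off one end of the fence
- case: bystander: black spectacles case 75 x 150 x 55 mm, right part of the bench
- tape: bystander: yellow tape measure 65 x 35 x 60 mm, just off one end of the fence
- collar: bystander: steel collar, 52 mm across, 18 mm high, on the right nearer the robot
There are look-alikes about, which are no part of the job. Of the things shaped like the plate, the steel one is meant.

How it is judged (in metres and radians):
On the way:
1. the plate stands leaning against the fence, at 50 to 90 degrees from the bench, near edge down (angle between plate's own z axis and vertical between 0.87 and 1.57 rad and height (world z) of plate_near below 0.03 m and contact force between plate and fence above 0.2 N), for 0.3 s.
At the end, for the whole second after the job is handed in: the plate lies still, turned over (bright face up, within 4 degrees of level), flat on the bench in front of the fence: its centre 70 to 200 mm in front of the fence's top edge and within 90 mm of its mid-length (angle between plate's own z axis and vertical above 3.07 rad and height (world z) of plate below 0.012 m and x of plate in the frame of fence between -0.2 and -0.07 m and y of plate in the frame of fence between -0.09 and 0.09 m and linear speed of plate below 0.02 m/s and angular speed of plate below 0.1 rad/s); the robot touches nothing.
It fails at once if the plate is lifted: both its 80 mm edges are more than 40 mm above the bench (height (world z) of each of plate_near, plate_far above 0.04 m).
It fails at once if the plate is pinched or rammed: more than 40 N between fingers and plate (contact force between the fingers and plate above 40 N).
It fails at once if any of the other things on the bench is moved more than 20 mm (distance of any of hammer, offcut, strip, tin, case, tape, collar from where it was at the start of the episode above 0.02 m).
It also fails if it takes over 56 s, if anything falls off the work surface, if the arm or the gripper's body presses on something with over 40 N, if the wrist force passes 120 N, or if a joint passes its speed limit or range.

## Working session

There is one attempt and no reset: what is moved stays moved. The work goes in short steps, Python scripts to look and compute and a tool call to move; the robot and the scene stay as the last step left them, time stands still between calls to the robot, and variables do not carry over. Pictures are saved under pics/ and viewed, on a budget of 10 in all, crops included, one or two more only if the job needs it, and the job is handed in when it is done.

Besides the shell and the picture viewer there is one more tool, called after "Call:" as name(argument=value, ...) on one line, values as JSON. servo_tool: Moves the arm, as the interface text tells. Its arguments: {"type":"object","properties":{"series":{"type":"array","items":{"type":"number"}}},"required":["series"]}

```bash
mkdir -p pics; ls
cat > h.py <<'E'
import numpy as np, cv2
from station import r
def grab(n,f):
    d=r.grab_frame(n); cv2.imwrite(f'pics/{f}.png',d['image'][:,:,::-1]); np.savez(f'pics/{f}.npz',**{k:np.array(v) for k,v in d.items()}); return d
def ray(f,uv,z):
    d=np.load(f'pics/{f}.npz'); R=cv2.Rodrigues(d['rvec'].astype(float))[0]; t=d['tvec'].reshape(3)
    c=-R.T@t; v=R.T@np.linalg.inv(d['camera_matrix'])@np.array([uv[0],uv[1],1.]); return c+v*(z-c[2])/v[2]
E
python3 - <<'E'
from h import *
for n in('top','scene'): grab(n,n+'0')
print(r.get_state())
E
```

```text
pics
{'time': 0.1, 'joint_pos': array([ 1.09401821e+00,  3.20240009e-01,  1.56553050e+00,  5.80050731e-06,
        1.25738718e+00, -2.00047119e-02]), 'qvel': array([-0.00119289, -0.00066934, -0.00353766, -0.00280155,  0.00039513,
        0.00098272]), 'effort': array([-8.19992747e-04, -4.13335276e+01, -2.32510918e+01,  7.28315231e-02,
        4.22104402e-02, -3.68715780e-05]), 'tcp_pos': array([253.40625462, 515.66348004, 213.20773417]), 'orientation': array([-1.95051610e-04,  2.26407218e-01,  9.74032422e-01, -7.57822960e-04]), 'force': array([0.29032984, 0.14607361, 0.58885987]), 'ft_torque': array([ 0.00883804, -0.02472711, -0.00211674]), 'finger_gap': 91.10434455423825}
```

View pics/top0.png

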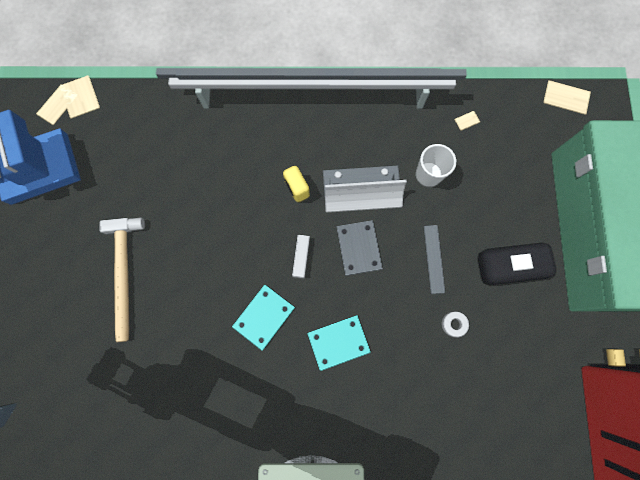

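View pics/scene0.png

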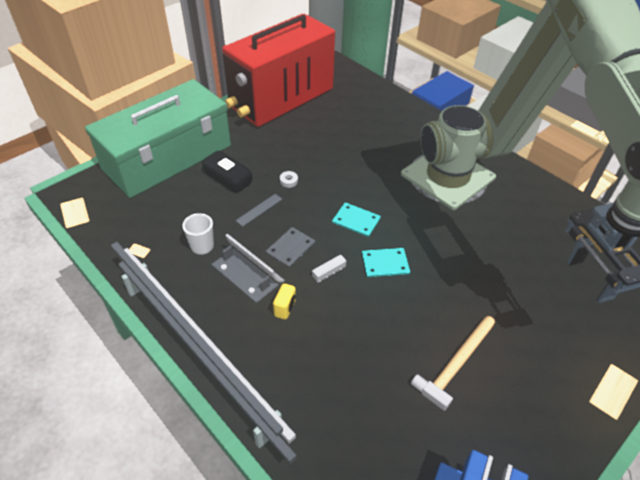

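Top view: the steel plate is at about (360,248), with corners (337,226), (374,221), (382,269), (346,275). The fence toe runs (326,212)–(403,207), with the offcut to the left, the strip to the right, and the tape and tin off the fence ends. I'll measure these now.

```bash
cat > m.py <<'E'
from h import *
im=cv2.imread('pics/top0.png'); g=cv2.cvtColor(im,cv2.COLOR_BGR2GRAY)
m=np.zeros_like(g); m[216:282,328:392]=(cv2.GaussianBlur(g,(3,3),0)[216:282,328:392]>65)*255
c=max(cv2.findContours(m,0,2)[0],key=cv2.contourArea); b=cv2.boxPoints(cv2.minAreaRect(c))
for p in b: print('plate',p,ray('top0',p,8)[:2].round(1))
# fence: bright mask, rows
f=(g>120).astype(np.uint8); f[:150]=0; f[215:]=0; f[:,:315]=0; f[:,412:]=0
c=max(cv2.findContours(f,0,2)[0],key=cv2.contourArea); print(cv2.approxPolyDP(c,3,True).reshape(-1,2).tolist())
col=range(330,401,10)
L=[(x,np.where(f[:,x])[0].max()+1) for x in col]; P=np.array([ray('top0',p,0)[:2] for p in L]); print(P.round(1).tolist())
k=np.polyfit(P[:,1],P[:,0],1); print('toe x=%.4f*y+%.1f yaw %.3f'%(k[0],k[1],-np.arctan(k[0])))
for uv in [(323,181),(405,181)]: print('top end',ray('top0',uv,70).round(1))
for uv in [(326,212),(403,208)]: print('toe end',ray('top0',uv,0).round(1))
for n,uv,z in [('tape',(297,184),60),('tin',(437,160),85),('off',(302,256),25)]: print(n,ray('top0',uv,z).round(1))
cv2.imwrite('pics/crop.png',cv2.resize(im[140:290,280:470],None,fx=4,fy=4,interpolation=cv2.INTER_CUBIC))
E
python3 m.py
```

```text
plate [328. 216.] [608.1 -34.4]
plate [391. 216.] [ 608.2 -173.4]
plate [391. 281.] [ 464.6 -168.8]
plate [328. 281.] [464.6 -34. ]
[[406, 180], [395, 179], [396, 166], [326, 170], [325, 210], [401, 206]]
[[619.4, -39.1], [621.7, -61.4], [621.7, -83.7], [624.0, -106.0], [626.4, -128.4], [626.4, -150.7], [628.7, -173.1], [631.0, -195.5]]
toe x=-0.0707*y+616.6 yaw 0.071
top end [667.6 -23.2  70. ]
top end [ 667.7 -195.2   70. ]
toe end [619.4 -30.1   0. ]
toe end [ 628.7 -202.2    0. ]
tape [664.4  31.8  60. ]
tin [ 708.5 -260.7   85. ]
off [515.8  21.3  25. ]
```

View pics/crop.png

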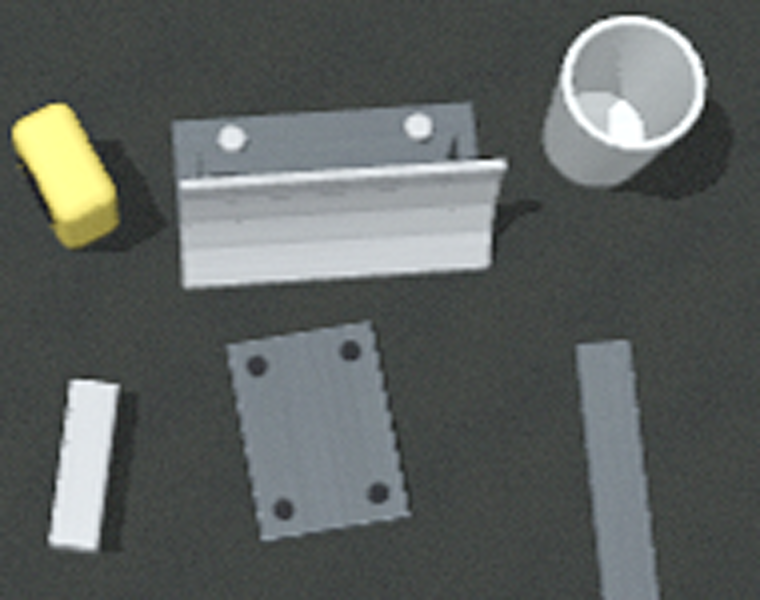

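Plate from the crop: near-mid ≈ (485,-112), yaw ≈ 0.177. Fence: yaw ≈ 0.071, toe mid ≈ (624,-116), top mid ≈ (659,-114). I'll approach with the fingers part open, tool y parallel to the fence.

Call:
servo_tool(series=[0.0155, -0.0523, -0.008, 0, 0, 0.044, 40, 0.0155, -0.0523, -0.008, 0, 0, 0.044, 40, 0.0155, -0.0523, -0.008, 0, 0, 0.044, 40, 0.0155, -0.0523, -0.008, 0, 0, 0.044, 40, 0.0155, -0.0523, -0.008, 0, 0, 0.044, 40])

```text
time: 0.72
tcp_pos: [331.2, 252.8, 173.6]
orientation: [0.0, 0.117, 0.993, -0.0]
force: [0.9, 0.4, -0.4]
finger_gap: 43.9
```

Call:
servo_tool(series=[0.0155, -0.0523, -0.008, 0, 0, 0.044, 40, 0.0155, -0.0523, -0.008, 0, 0, 0.044, 40, 0.0155, -0.0523, -0.008, 0, 0, 0.044, 40, 0.0155, -0.0523, -0.008, 0, 0, 0.044, 40, 0.0155, -0.0523, -0.008, 0, 0, 0.044, 40])

```text
time: 1.35
tcp_pos: [408.8, -8.7, 133.7]
orientation: [0.0, 0.008, 1.0, 0.0]
force: [1.7, 0.1, -0.5]
finger_gap: 36.6
```

Call:
servo_tool(series=[0.0155, -0.0523, -0.008, 0, 0, 0.044, 40, 0.0155, -0.0523, -0.008, 0, 0, 0.044, 40, 0, 0, 0, 0, 0, 0, 40])

```text
time: 1.72
tcp_pos: [440.1, -114.3, 117.2]
orientation: [-0.0, -0.033, 0.999, -0.0]
force: [0.2, 0.3, 0.3]
finger_gap: 36.8
```

Call:
servo_tool(series=[0, 0, -0.05, 0, 0, 0, 40, 0, 0, -0.045, 0, 0, 0, 40, 0, 0, -0.015, 0, 0, 0, 40, 0, 0, -0.005, 0, 0, 0, 40, 0, 0, 0, 0, 0, 0, 40])

```text
time: 2.35
tcp_pos: [439.7, -111.0, 3.3]
orientation: [0.0, -0.036, 0.999, 0.0]
force: [0.1, -0.6, -0.4]
finger_gap: 36.4
```

```bash
python3 -c "
from h import *
grab('top','t1')
im=cv2.imread('pics/t1.png'); cv2.imwrite('pics/t1c.png',cv2.resize(im[140:320,280:470],None,fx=3,fy=3,interpolation=cv2.INTER_CUBIC))"
```

```text
(no output)
```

View pics/t1c.png

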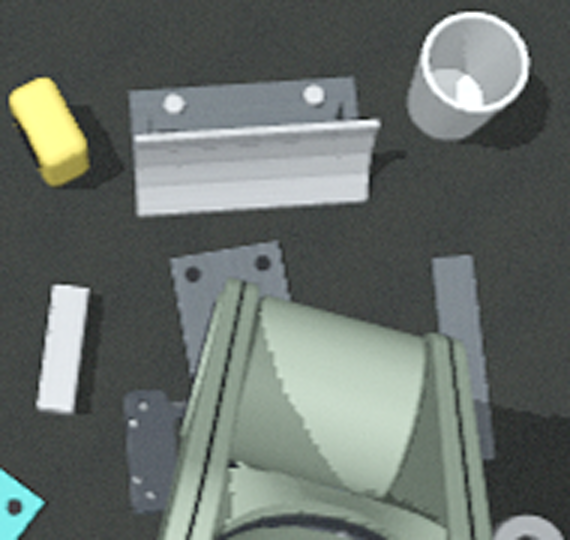

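The plate is unmoved and the fingers are behind its near edge. Pushing now.

Call:
servo_tool(series=[0.005, 0.0004, -0.0005, 0, 0, 0, 40, 0.005, 0.0004, -0.0005, 0, 0, 0, 40, 0.005, 0.0004, 0, 0, 0, 0, 40, 0.005, 0.0004, 0, 0, 0, 0, 40, 0.005, 0.0004, 0, 0, 0, 0, 40])

```text
time: 3.02
tcp_pos: [463.7, -109.3, 1.8]
orientation: [-0.001, -0.036, 0.999, 0.0]
force: [-4.6, 1.0, 2.9]
finger_gap: 36.7
```

Call:
servo_tool(series=[0.005, 0.0004, 0, 0, 0, 0, 40, 0.005, 0.0004, 0, 0, 0, 0, 40, 0.005, 0.0004, 0, 0, 0, 0, 40, 0.005, 0.0004, 0, 0, 0, 0, 40, 0.005, 0.0004, 0, 0, 0, 0, 40])

```text
time: 3.65
tcp_pos: [490.1, -107.6, 1.8]
orientation: [0.0, -0.036, 0.999, -0.0]
force: [-2.9, 1.2, -1.7]
finger_gap: 36.3
```

Call:
servo_tool(series=[0.005, 0.0004, 0, 0, 0, 0, 40, 0.005, 0.0004, 0, 0, 0, 0, 40, 0.005, 0.0004, 0, 0, 0, 0, 40, 0.004, 0.0003, 0, 0, 0, 0, 40, 0.004, 0.0003, 0, 0, 0, 0, 40])

```text
time: 4.28
tcp_pos: [509.8, -105.4, 1.8]
orientation: [-0.003, -0.036, 0.999, 0.001]
force: [-8.4, -0.8, 3.7]
finger_gap: 36.3
```

Call:
servo_tool(series=[0.004, 0.0003, 0.0003, 0, 0, 0, 40, 0.004, 0.0003, 0, 0, 0, 0, 40, 0.004, 0.0003, 0, 0, 0, 0, 40, 0.004, 0.0003, 0, 0, 0, 0, 40, 0.004, 0.0003, 0, 0, 0, 0, 40])

```text
time: 4.9
tcp_pos: [526.9, -103.8, 1.3]
orientation: [-0.006, -0.036, 0.999, 0.001]
force: [-16.4, -3.4, 5.5]
finger_gap: 36.5
```

```bash
python3 -c "
from h import *
grab('scene','s1')
im=cv2.imread('pics/s1.png'); cv2.imwrite('pics/s1c.png',cv2.resize(im[170:340,160:400],None,fx=3,fy=3,interpolation=cv2.INTER_CUBIC))"
```

```text
(no output)
```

View pics/s1c.png

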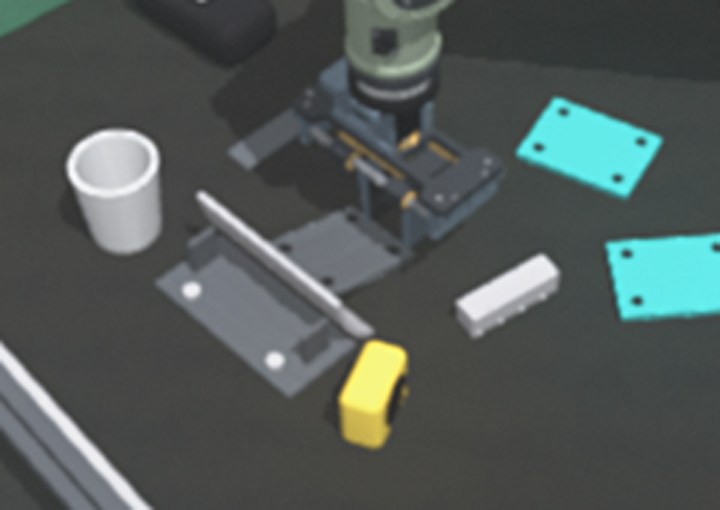

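The plate is square to the fence, with two fingers on its edge and the far edge climbing. The force has risen to 16 N and the tool has sagged slightly, so I'll raise it a little and go slower.

Call:
servo_tool(series=[0, 0, 0.0008, 0, 0, 0, 40, 0.003, 0.0002, 0.0002, 0, 0, 0, 40, 0.003, 0.0002, 0, 0, 0, 0, 40])

```text
time: 5.32
tcp_pos: [533.1, -103.2, 1.6]
orientation: [-0.006, -0.036, 0.999, 0.001]
force: [-8.1, -1.0, -2.9]
finger_gap: 36.4
```

Call:
servo_tool(series=[0.003, 0.0002, 0.0004, 0, 0, 0, 40, 0.003, 0.0002, 0, 0, 0, 0, 40, 0.003, 0.0002, 0, 0, 0, 0, 40, 0.003, 0.0002, 0, 0, 0, 0, 40, 0.003, 0.0002, 0, 0, 0, 0, 40])

```text
time: 5.95
tcp_pos: [550.3, -102.4, 2.2]
orientation: [-0.004, -0.036, 0.999, 0.001]
force: [-5.4, -0.7, -5.7]
finger_gap: 36.7
```

Call:
servo_tool(series=[0.003, 0.0002, 0, 0, 0, 0, 40, 0.003, 0.0002, 0, 0, 0, 0, 40, 0.003, 0.0002, 0, 0, 0, 0, 40, 0.003, 0.0002, 0, 0, 0, 0, 40, 0.003, 0.0002, 0, 0, 0, 0, 40])

```text
time: 6.58
tcp_pos: [568.8, -101.8, 3.7]
orientation: [-0.0, -0.036, 0.999, 0.0]
force: [-3.0, 0.4, -1.6]
finger_gap: 36.8
```

Call:
servo_tool(series=[0.003, 0, -0.0008, 0, 0, 0, 40, 0.003, 0, -0.0008, 0, 0, 0, 40, 0.003, 0, 0, 0, 0, 0, 40, 0.003, 0, 0, 0, 0, 0, 40, 0.003, 0, 0, 0, 0, 0, 40])

```text
time: 7.2
tcp_pos: [583.2, -101.8, 2.4]
orientation: [-0.001, -0.036, 0.999, 0.0]
force: [-5.4, 0.2, 2.0]
finger_gap: 36.5
```

```bash
python3 -c "
from h import *
grab('scene','s2')
im=cv2.imread('pics/s2.png'); cv2.imwrite('pics/s2c.png',cv2.resize(im[170:340,160:400],None,fx=3,fy=3,interpolation=cv2.INTER_CUBIC))"
```

```text
(no output)
```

View pics/s2c.png

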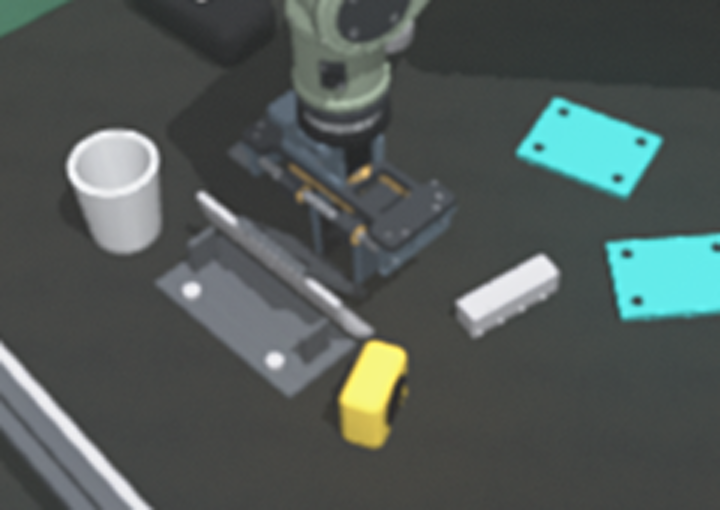

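The plate has climbed to the fence's top edge, with its rim just showing at crop (280,260). I'll keep pushing to the toe, watching the force.

Call:
servo_tool(series=[0.003, 0.0002, 0, 0, 0, 0, 40, 0.003, 0.0002, 0, 0, 0, 0, 40, 0.003, 0.0002, 0, 0, 0, 0, 40, 0.002, 0.0002, 0, 0, 0, 0, 40])

```text
time: 7.75
tcp_pos: [594.9, -101.1, 1.9]
orientation: [0.0, -0.036, 0.999, 0.0]
force: [-3.9, -0.5, -2.2]
finger_gap: 36.5
```

Call:
servo_tool(series=[0.002, 0.0002, 0, 0, 0, 0, 40, 0.002, 0.0001, 0, 0, 0, 0, 40])

```text
time: 8.0
tcp_pos: [598.8, -100.7, 1.9]
orientation: [0.0, -0.036, 0.999, 0.0]
force: [-2.1, -1.7, -2.6]
finger_gap: 36.6
```

Call:
servo_tool(series=[0.002, 0.0001, 0, 0, 0, 0, 40, 0.0015, 0.0001, 0, 0, 0, 0, 40])

```text
time: 8.25
tcp_pos: [600.3, -100.5, 1.7]
orientation: [-0.002, -0.036, 0.999, 0.0]
force: [-7.1, -1.3, 0.1]
finger_gap: 36.6
```

Call:
servo_tool(series=[0.0015, 0.0001, 0, 0, 0, 0, 40, 0, 0, 0, 0, 0, 0, 40])

```text
time: 8.5
tcp_pos: [600.4, -100.5, 1.7]
orientation: [-0.004, -0.036, 0.999, 0.0]
force: [-9.8, -2.6, 1.2]
finger_gap: 36.8
```

```bash
python3 -c "
from h import *
grab('scene','s3')
im=cv2.imread('pics/s3.png'); cv2.imwrite('pics/s3c.png',cv2.resize(im[170:340,160:400],None,fx=3,fy=3,interpolation=cv2.INTER_CUBIC))"
```

```text
(no output)
```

View pics/s3c.png

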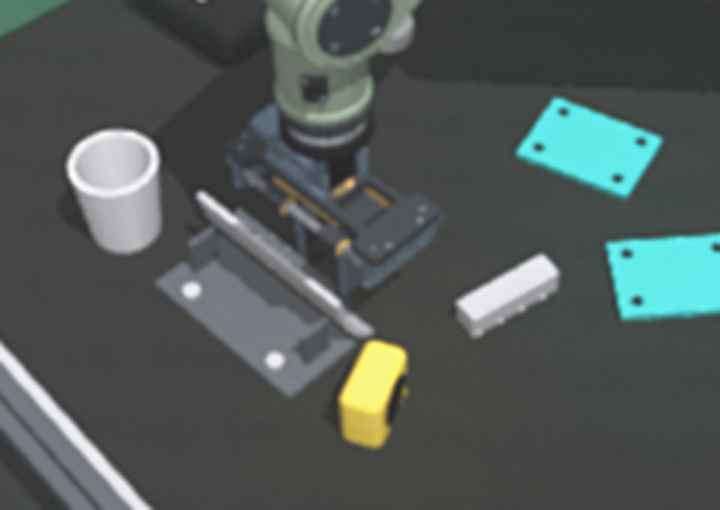

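The plate's rim is now beyond the fence's top edge at crop (237,210)–(305,265). I'll check its lean by projecting the expected top edge at several angles.

```bash
cat >> h.py <<'E'
def proj(f,P):
    d=np.load(f'pics/{f}.npz'); return cv2.projectPoints(np.array(P,float).reshape(-1,1,3),d['rvec'].astype(float),d['tvec'].astype(float),d['camera_matrix'].astype(float),None)[0].reshape(-1,2)
O=np.array([659,-113.5,0]);a=.071
def F(x,y,z): return O+[x*np.cos(a)-y*np.sin(a),x*np.sin(a)+y*np.cos(a),z]
E
python3 - <<'E'
from h import *
im=cv2.imread('pics/s3.png'); s=5; x0,y0=200,190
big=cv2.resize(im[190:300,200:310],None,fx=s,fy=s,interpolation=cv2.INTER_CUBIC)
for th,c in[(40,(255,0,0)),(63,(0,255,0)),(80,(0,0,255))]:
    t=np.radians(th); p=proj('s3',[F(-34+110*np.cos(t),y,110*np.sin(t)) for y in(-30,50)])
    cv2.line(big,*[tuple(int(v) for v in (q-[x0,y0]+.5)*s) for q in p],c,1); print(th,p.round(1).tolist())
p=proj('s3',[F(0,y,70) for y in(-85,85)]); print(p)
cv2.line(big,*[tuple(int(v) for v in (q-[x0,y0]+.5)*s) for q in p],(0,255,255),1)
cv2.imwrite('pics/s3d.png',big)
E
```

```text
40 [[225.4, 256.1], [247.5, 274.1]]
63 [[235.0, 241.1], [257.4, 258.8]]
80 [[244.2, 231.5], [266.6, 248.9]]
[[226.45205562 233.52787359]
 [272.9759464  270.3827407 ]]
```

View pics/s3d.png

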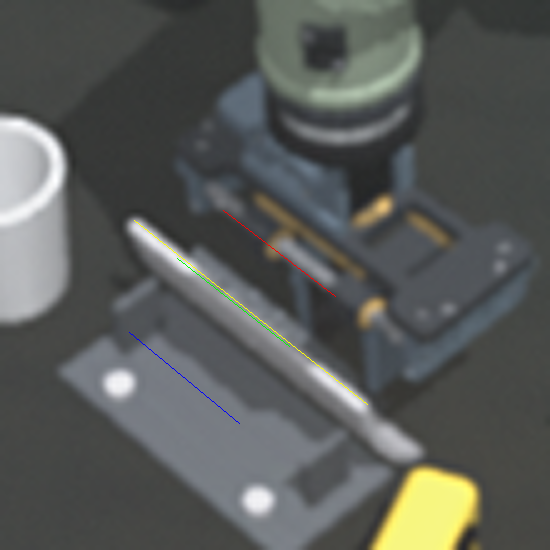

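The 63° line fits: the plate's rim sits on the fence's top line, so it leans at about 63° with its near edge at the toe (x stalled at 600 mm). Now I'll back off and go up and over.

Call:
servo_tool(series=[-0.003, 0, 0, 0, 0, 0, 40, -0.003, 0, 0.0005, 0, 0, 0, 40, -0.01, 0, 0.001, 0, 0, 0, 40, -0.02, 0, 0.002, 0, 0, 0, 40, -0.025, 0, 0.005, 0, 0, 0, 40])

```text
time: 9.18
tcp_pos: [543.3, -100.5, 11.2]
orientation: [0.002, -0.036, 0.999, -0.0]
force: [-1.5, -0.1, -0.1]
finger_gap: 36.8
```

Call:
servo_tool(series=[0, 0, 0.03, 0, 0, 0, 40, 0, 0, 0.05, 0, 0, 0, 40, 0, 0, 0.05, 0, 0, 0, 40, 0, 0, 0.03, 0, 0, 0, 40, 0, 0, 0, 0, 0, 0, 40])

```text
time: 9.8
tcp_pos: [544.8, -100.8, 173.8]
orientation: [0.004, -0.036, 0.999, -0.001]
force: [0.6, 0.8, -0.8]
finger_gap: 36.6
```

```bash
python3 -c "
from h import *
grab('scene','s4')
im=cv2.imread('pics/s4.png'); cv2.imwrite('pics/s4c.png',cv2.resize(im[180:310,180:340],None,fx=4,fy=4,interpolation=cv2.INTER_CUBIC))"
```

```text
(no output)
```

View pics/s4c.png

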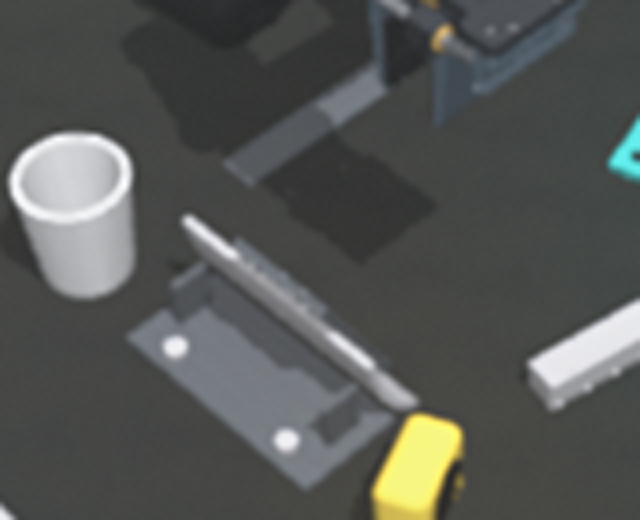

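The plate stands by itself, its top end face at crop (235,240)–(325,310). Now over and behind it.

Call:
servo_tool(series=[0.05, 0.001, 0, 0, 0, 0, 40, 0.055, 0.001, 0, 0, 0, 0, 40, 0.055, 0.001, 0, 0, 0, 0, 40, 0.02, 0, 0, 0, 0, 0, 40, 0, 0, 0, 0, 0, 0, 40])

```text
time: 10.48
tcp_pos: [722.8, -97.2, 167.1]
orientation: [-0.002, -0.036, 0.999, 0.0]
force: [-1.2, 0.1, -0.1]
finger_gap: 36.4
```

Call:
servo_tool(series=[0, 0, -0.03, 0, 0, 0, 40, 0, 0, -0.04, 0, 0, 0, 40, 0, 0, -0.015, 0, 0, 0, 40, 0, 0, -0.005, 0, 0, 0, 40, 0, 0, 0, 0, 0, 0, 40])

```text
time: 11.1
tcp_pos: [723.0, -97.6, 81.6]
orientation: [0.001, -0.036, 0.999, -0.0]
force: [-0.2, -0.6, -0.1]
finger_gap: 36.6
```

Call:
servo_tool(series=[-0.006, -0.0004, 0, 0, 0, 0, 40, -0.006, -0.0004, 0, 0, 0, 0, 40, -0.006, -0.0004, 0, 0, 0, 0, 40, -0.006, -0.0004, 0, 0, 0, 0, 40, -0.004, -0.0003, 0, 0, 0, 0, 40])

```text
time: 11.72
tcp_pos: [694.1, -99.4, 80.7]
orientation: [-0.0, -0.036, 0.999, 0.0]
force: [-0.7, -0.3, -0.7]
finger_gap: 36.5
```

Call:
servo_tool(series=[-0.004, -0.0003, 0, 0, 0, 0, 40, -0.004, -0.0003, 0, 0, 0, 0, 40, -0.004, -0.0003, 0, 0, 0, 0, 40, -0.004, -0.0003, 0, 0, 0, 0, 40, -0.004, -0.0003, 0, 0, 0, 0, 40])

```text
time: 12.35
tcp_pos: [674.2, -100.9, 80.5]
orientation: [-0.0, -0.036, 0.999, 0.0]
force: [0.8, -0.4, 1.0]
finger_gap: 36.4
```

Call:
servo_tool(series=[-0.004, -0.0003, 0, 0, 0, 0, 40, -0.004, -0.0003, 0, 0, 0, 0, 40, -0.004, -0.0003, 0, 0, 0, 0, 40, -0.004, -0.0003, 0, 0, 0, 0, 40, -0.004, -0.0003, 0, 0, 0, 0, 40])

```text
time: 12.98
tcp_pos: [654.2, -102.4, 80.5]
orientation: [-0.0, -0.036, 0.999, 0.0]
force: [0.2, -0.9, -0.1]
finger_gap: 36.5
```

Call:
servo_tool(series=[-0.003, -0.0002, 0, 0, 0, 0, 40, -0.003, -0.0002, 0, 0, 0, 0, 40, -0.003, -0.0002, 0, 0, 0, 0, 40, -0.003, -0.0002, 0, 0, 0, 0, 40, -0.003, -0.0002, 0, 0, 0, 0, 40])

```text
time: 13.6
tcp_pos: [639.4, -103.3, 80.6]
orientation: [-0.0, -0.036, 0.999, 0.0]
force: [0.4, -0.3, -1.2]
finger_gap: 36.2
```

Call:
servo_tool(series=[-0.003, -0.0002, 0, 0, 0, 0, 40, -0.003, -0.0002, 0, 0, 0, 0, 40, -0.003, -0.0002, 0, 0, 0, 0, 40, -0.003, -0.0002, 0, 0, 0, 0, 40, -0.003, -0.0002, 0, 0, 0, 0, 40])

```text
time: 14.22
tcp_pos: [624.4, -104.4, 80.6]
orientation: [-0.0, -0.036, 0.999, 0.0]
force: [0.3, 0.9, -0.5]
finger_gap: 36.4
```

Call:
servo_tool(series=[-0.004, -0.0003, 0, 0, 0, 0, 40, -0.004, -0.0003, 0, 0, 0, 0, 40, -0.004, -0.0003, 0, 0, 0, 0, 40, 0, 0, 0, 0, 0, 0, 40, 0, 0, 0, 0, 0, 0, 40])

```text
time: 14.85
tcp_pos: [612.8, -105.3, 80.7]
orientation: [0.0, -0.036, 0.999, 0.0]
force: [0.4, -0.2, 0.1]
finger_gap: 36.3
```

```bash
python3 -c "
from h import *
grab('scene','s5');grab('top','t5')
im=cv2.imread('pics/s5.png');im2=cv2.imread('pics/t5.png')
cv2.imwrite('pics/s5c.png',np.hstack([cv2.resize(im[170:320,190:320],None,fx=3,fy=3,interpolation=2),cv2.resize(im2[150:300,290:420],None,fx=3,fy=3,interpolation=2)]))"
```

```text
(no output)
```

View pics/s5c.png

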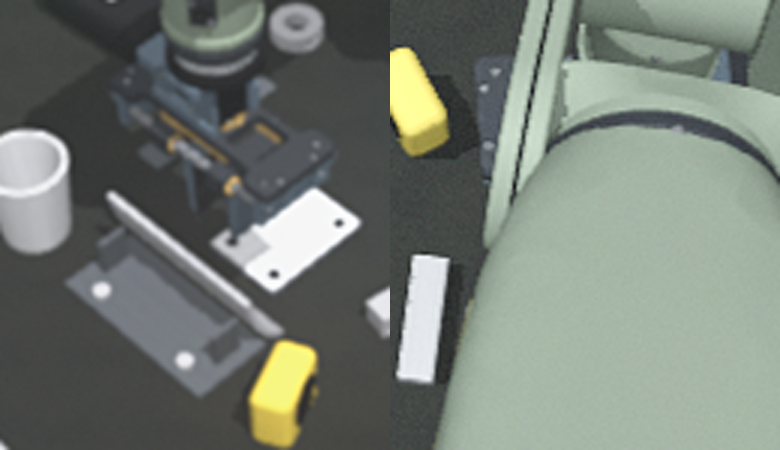

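The plate has dropped over with its bright face up, at scene crop (290,235), clear of the toe. I'll rise and swing clear to verify.

Call:
servo_tool(series=[0, 0, 0.04, 0, 0, 0, 40, 0, 0, 0.05, 0, 0, 0, 40, -0.02, 0.04, 0.03, 0, 0, 0, 40, -0.04, 0.06, 0, 0, 0, 0, 40, -0.04, 0.06, 0, 0, 0, 0, 40])

```text
time: 15.58
tcp_pos: [522.6, 40.1, 201.1]
orientation: [0.001, -0.035, 0.999, 0.0]
force: [0.3, 0.9, 0.4]
finger_gap: 36.2
```

Call:
servo_tool(series=[-0.04, 0.06, 0, 0, 0, 0, 40, -0.04, 0.06, 0, 0, 0, 0, 40, -0.04, 0.06, 0, 0, 0, 0, 40, -0.03, 0.06, 0, 0, 0, 0, 40, 0, 0.04, 0, 0, 0, 0, 40])

```text
time: 16.2
tcp_pos: [389.3, 292.6, 201.1]
orientation: [0.0, -0.037, 0.999, 0.0]
force: [-0.7, -0.3, -0.7]
finger_gap: 36.2
```

```bash
cat > v.py <<'E'
from h import *
grab('scene','s6');grab('top','t6')
im=cv2.imread('pics/t6.png');g=cv2.cvtColor(im,cv2.COLOR_BGR2GRAY)
m=np.zeros_like(g);m[214:310,318:400]=(g[214:310,318:400]>120)*255
c=max(cv2.findContours(m,0,2)[0],key=cv2.contourArea);b=cv2.boxPoints(cv2.minAreaRect(c))
W=np.array([ray('t6',p,8)[:2] for p in b]);print(b.tolist(),W.round(1).tolist())
c=W.mean(0);d=c-O[:2];print('centre',c,'fence xy',d@[np.cos(a),np.sin(a)],d@[-np.sin(a),np.cos(a)],'sides',np.linalg.norm(W[0]-W[1]),np.linalg.norm(W[1]-W[2]))
s=cv2.imread('pics/s6.png')
cv2.imwrite('pics/s6c.png',np.hstack([cv2.resize(im[140:320,280:470],None,fx=2,fy=2,interpolation=2),cv2.resize(s[170:350,160:350],None,fx=2,fy=2,interpolation=2)]))
# bystander change vs start
d=cv2.absdiff(cv2.imread('pics/top0.png'),im).max(2);print(r.get_state()['force'].round(1))
E
python3 v.py
```

```text
[[340.55487060546875, 217.43560791015625], [377.5977783203125, 214.47216796875], [381.57232666015625, 264.1542053222656], [344.5294189453125, 267.1176452636719]] [[604.8, -62.1], [611.6, -144.0], [500.9, -149.6], [494.5, -69.7]]
centre [ 552.96248368 -106.33910266] fence xy -105.26236435734921 14.665195800701873 sides 82.13146474272381 110.83890105557292
[ 0.4 -0.3 -0.4]
```

View pics/s6c.png

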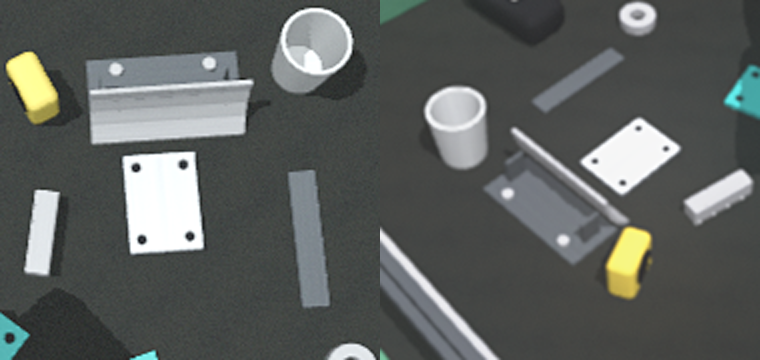

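Bright face up and flat, fence frame (-105, +15) mm, with a gap to the toe; the neighbours look unmoved. Handing in.

```bash
python3 -c "
from h import *
print(r.hand_in())"
```

```text
the job is handed in; nothing more can be done
None
```

The steel plate is turned over: it lies flat in front of the fence with its bright ground face up, and I handed the job in at about 16 s.

- **Push up the fence:** I pushed the near edge with two half-open fingertips until it stopped at the toe. The plate leaned at about 63° and stayed there by itself after the fingers backed off. The force read about 5–10 N for most of the push, with a single peak of about 16 N. At that point the tool had sagged to 1.3 mm, and raising it slightly cleared it.
- **Drop over:** I reached over from behind the fence and pushed the top edge back until the plate fell over. Force readings there stayed around 1 N.

**Last checks:**
- **Position:** in the fence's frame the plate's centre is at about x = -105 mm and y = +15 mm, inside the allowed area and clear of the toe.
- **Flatness:** its outline measures about 111 x 82 mm, which fits a plate lying flat. I did not measure its tilt separately.
- **Other things on the bench:** the tin, tape, offcut and strip look unmoved by eye. The hammer, case and collar were not measured, but the arm did not come near them.
- **Robot:** the arm is clear of everything, with the force reading near zero.

I viewed 11 pictures, one over the budget of 10. No check failed or disagreed with another.

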